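# Move a row of tools to the new rack in reverse order

## Task

Move the four things in the coloured saddles of the grey rack (torch, copper pipe, marker, adjustable wrench) to the timber rack in reverse order, since a colleague will take them from the other side of the bench: as seen from the robot, the leftmost thing goes to the rightmost place, the second from the left to the second from the right, and so on. Leave each lying flat and centred across both rails, down in its notches.

Things in the scene. Friction and masses are not known exactly. Their poses are not given: they have to be found in the camera images.
- torch: black torch, 126 mm long, 38 mm across, 0.13 kg; grip across its middle. Origin: centre of its underside; y along its length, z up. Starts lying across both blocks of the red saddle, length along the rack's x, underside 30 mm above the bench (the same in the new rack).
- copper_pipe: straight copper pipe offcut, 160 mm long, 19 mm across, 0.09 kg; grip across its middle. Origin: centre of its underside; y along its length, z up. Starts lying across both blocks of the yellow saddle, length along the rack's x, underside 30 mm above the bench (the same in the new rack).
- marker: felt marker, black with a white band, 134 mm long, 18 mm across, 0.03 kg; grip across its middle. Origin: centre of its underside; y along its length, z up. Starts lying across both blocks of the green saddle, length along the rack's x, underside 30 mm above the bench (the same in the new rack).
- wrench: steel adjustable wrench, 192 x 49 x 12 mm, 0.28 kg. Head at x = +29 to +96 mm; handle 24 mm wide, centre line at y = +4 mm; grip it beside the head, at x = +10 mm. Origin: centre of its underside; x along its length, z up. Starts lying across both blocks of the blue saddle, length along the rack's x, underside 30 mm above the bench (the same in the new rack).
- saddle_red: red plastic saddle where the torch lies at the start; fixed on the old rack, it stays. Two U-shaped blocks, 80 mm apart along x, each 24 x 74 mm, U 58 mm wide, floor 30 mm and walls 42 mm above the bench; fingers fit between the blocks. Origin midway between them, 18 mm above the bench; axes as the old rack's.
- saddle_yellow: yellow plastic saddle where the copper pipe lies at the start; fixed on the old rack, it stays. Two U-shaped blocks, 80 mm apart along x, each 24 x 74 mm, U 58 mm wide, floor 30 mm and walls 42 mm above the bench; fingers fit between the blocks. Origin midway between them, 18 mm above the bench; axes as the old rack's.
- saddle_green: green plastic saddle where the marker lies at the start; fixed on the old rack, it stays. Two U-shaped blocks, 80 mm apart along x, each 24 x 74 mm, U 58 mm wide, floor 30 mm and walls 42 mm above the bench; fingers fit between the blocks. Origin midway between them, 18 mm above the bench; axes as the old rack's.
- saddle_blue: blue plastic saddle where the wrench lies at the start; fixed on the old rack, it stays. Two U-shaped blocks, 80 mm apart along x, each 24 x 74 mm, U 58 mm wide, floor 30 mm and walls 42 mm above the bench; fingers fit between the blocks. Origin midway between them, 18 mm above the bench; axes as the old rack's.
- old_rack: old rack: fixed grey frame 102 x 340 x 18 mm (base 12 mm thick between its bars) with the four saddles side by side, at y = +127.5, +42.5, -42.5, -127.5 mm, in varying order. Origin at its centre, on the bench; x away from the robot, y along the row to the robot's left, turned up to 15 degrees. On the left or the right half of the bench.
- new_rack: new rack: fixed pale timber, 102 x 340 x 42 mm: two rails along y, at x = -40 and +40 mm, 22 mm wide, on a 12 mm base. Four places, empty at the start, at y = +127.5 (leftmost), +42.5, -42.5, -127.5 mm, x = 0: each a notch in both rails, 58 mm wide, floor 30 mm above the bench. Origin at its centre, on the bench; x away from the robot, y along the row to the robot's left, turned up to 15 degrees. 
Mind the look-alikes: they are no part of the job. What is shaped like the marker but purple is not meant.

How it is judged:
At the end, for the whole second after the job is handed in: Each thing lies in the place of the timber rack that mirrors its saddle's place in the grey rack: within 22 mm along the row and 25 mm across it, within 0.35 rad of square to the row, level within 0.08 rad, underside less than 9.5 mm above the notch floor, at rest (((y of saddle_red in the frame of old_rack between 0.0975 and 0.1575 m and y of torch in the frame of new_rack between -0.1495 and -0.1055 m) or (y of saddle_red in the frame of old_rack between 0.0125 and 0.0725 m and y of torch in the frame of new_rack between -0.0645 and -0.0205 m) or (y of saddle_red in the frame of old_rack between -0.0725 and -0.0125 m and y of torch in the frame of new_rack between 0.0205 and 0.0645 m) or (y of saddle_red in the frame of old_rack between -0.1575 and -0.0975 m and y of torch in the frame of new_rack between 0.1055 and 0.1495 m)) and x of torch in the frame of new_rack between -0.025 and 0.025 m and angle between torch's own y axis and vertical between 1.4908 and 1.6508 rad and angle between the y axis of each of torch, copper_pipe, marker and the x axis of new_rack, either way round below 0.35 rad and z of torch in the frame of new_rack between 0.025 and 0.0395 m and linear speed of each of torch, copper_pipe, marker, wrench below 0.02 m/s and angular speed of each of torch, copper_pipe, marker, wrench below 0.2 rad/s and ((y of saddle_yellow in the frame of old_rack between 0.0975 and 0.1575 m and y of copper_pipe in the frame of new_rack between -0.1495 and -0.1055 m) or (y of saddle_yellow in the frame of old_rack between 0.0125 and 0.0725 m and y of copper_pipe in the frame of new_rack between -0.0645 and -0.0205 m) or (y of saddle_yellow in the frame of old_rack between -0.0725 and -0.0125 m and y of copper_pipe in the frame of new_rack between 0.0205 and 0.0645 m) or (y of saddle_yellow in the frame of old_rack between -0.1575 and -0.0975 m and y of copper_pipe in the frame of new_rack between 0.1055 and 0.1495 m)) and x of copper_pipe in the frame of new_rack between -0.025 and 0.025 m and angle between copper_pipe's own y axis and vertical between 1.4908 and 1.6508 rad and z of copper_pipe in the frame of new_rack between 0.025 and 0.0395 m and ((y of saddle_green in the frame of old_rack between 0.0975 and 0.1575 m and y of marker in the frame of new_rack between -0.1495 and -0.1055 m) or (y of saddle_green in the frame of old_rack between 0.0125 and 0.0725 m and y of marker in the frame of new_rack between -0.0645 and -0.0205 m) or (y of saddle_green in the frame of old_rack between -0.0725 and -0.0125 m and y of marker in the frame of new_rack between 0.0205 and 0.0645 m) or (y of saddle_green in the frame of old_rack between -0.1575 and -0.0975 m and y of marker in the frame of new_rack between 0.1055 and 0.1495 m)) and x of marker in the frame of new_rack between -0.025 and 0.025 m and angle between marker's own y axis and vertical between 1.4908 and 1.6508 rad and z of marker in the frame of new_rack between 0.025 and 0.0395 m and ((y of saddle_blue in the frame of old_rack between 0.0975 and 0.1575 m and y of wrench in the frame of new_rack between -0.1495 and -0.1055 m) or (y of saddle_blue in the frame of old_rack between 0.0125 and 0.0725 m and y of wrench in the frame of new_rack between -0.0645 and -0.0205 m) or (y of saddle_blue in the frame of old_rack between -0.0725 and -0.0125 m and y of wrench in the frame of new_rack between 0.0205 and 0.0645 m) or (y of saddle_blue in the frame of old_rack between -0.1575 and -0.0975 m and y of wrench in the frame of new_rack between 0.1055 and 0.1495 m)) and x of wrench in the frame of new_rack between -0.025 and 0.025 m and angle between wrench's own x axis and vertical between 1.4908 and 1.6508 rad and angle between the x axis of wrench and the x axis of new_rack, either way round below 0.35 rad and z of wrench in the frame of new_rack between 0.025 and 0.0395 m); the robot touches nothing.
It also fails if it takes over 115 s, if anything falls off the work surface, if the arm or the gripper's body presses on something with over 40 N, if the wrist force passes 120 N, or if a joint passes its speed limit or range.

## Robot

A 6-joint arm with a two-finger parallel gripper is mounted at the origin on a cart in front of the work surface, level with it; the furniture and walls round the work are solid. World frame = base frame: x ahead of the robot, y to its left, z up, the work surface at z = 0. Lengths are in m, angles in rad, forces in N, time in s.
With the tool pointing down it reaches from about 0.35 to 0.95 m from the base axis. Payload 17.4 kg.
Tool frame: the origin (TCP) lies between the finger pads; the fingertips stand env.tip_reach ahead of it and the grasp point (between the pads) lies 2 mm behind it (env.tip_reach is the distance from the TCP to the fingertips, in m); z points along the fingers, y is the line along which they close (so a half turn about z gives the same grasp; the last joint's range is limited). The gripper opens to 93 mm and grips with 3 to 60 N. Pads are 15 mm wide; open, the fingers measure 128 mm over their backs; the gripper's body (75 mm by 188 mm) begins 65 mm behind the grasp point.
Start: joints at [-1.309, 0.116, 1.442, -0, 1.584, -0.038], TCP at [0.199, -0.645, 0.236] pointing down, gripper open.
Joint ranges: [-2.83, 2.83], [-0.83, 2.19], [0.07, 2.5], [-1.14, 4.28], [0.01, 3], [-2.97, 2.97]. Speed limits (rad/s): [1.89, 1.89, 2.22, 3.14, 3.14, 3.14].

## Interface

Orientations are given as a rotation vector (axis times angle).
In Python, from workcell import env gives the robot as it stands.
- The arm moves only by the tool drive_tool, never from a script. Its argument "steps" is a list that holds one entry, the list of rows, each a list of 7 numbers: the shift along the tool's x, y, z in m, then the turn, a rotation vector about the tool's x, y, z in rad, then the gripper command: -1 is shut, 1 is fully open, values between are in proportion. In form: [[[dx, dy, dz, rx, ry, rz, claw], ...]]. A call has 1 to 12 rows; each row is the pose to reach, as a shift and turn from the pose commanded when the call began, along the tool's axes at that moment; what a row does not reach only later rows make up. A row lasts 1/12 s, in which the tool goes at most 41.7 mm and 7.16 degrees, less where a joint would pass 70% of its speed; a pose out of reach is approached as far as the arm can. A call with a gripper value outside its range is refused whole. The fingers move at their own pace and stop on an object; "force" is the grip in N (left out, the last holds). Time passes only in rows, so rows that repeat a pose let the fingers close. It gives the time, the measured TCP pose, the force, the opening and the grip force at its end, in the units of the state.
- env.get_state(): the state, without advancing time (a new reading comes with each control period).
- env.camera(name): name is "side" or "top" or "wrist"; returns a dict with "color" (400x640x3 uint8, blue, green, red), "vfov" (degrees; the focal length in pixels is half the picture's height over the tangent of half this angle, whatever the lens; pixels are square), "cx", "cy" (the principal point, pixels), "distortion" ([k1, k2, p1, p2, k3] as OpenCV has them; the pictures are not rectified), "R" (3x3) and "t" (3): a world point X has camera coordinates R X + t; the wrist camera has in their place "T_tool_cam" (4x4, takes a point from camera to tool coordinates, whose origin is the TCP and whose axes are the flange's). Camera axes: x right, y down, z forward; pixel columns grow to the right and rows downward; lengths in m; the calibration is good to about 2 mm. A picture is of the moment at which its call begins: read the wrist's pose just before it. There is no depth.
- env.hand_in(): hands the job in; it is judged then, once.
Trained networks look in a picture, given as the dict that the camera call returned (one of the last four; its "shot" number tells which), for a name from the list of things; names that differ only in an ending like _2 or _b are one class to them, and where a whole thing is asked for, a point or a joint stands for the part that bears it (a point fixed in the world has none). Each returns a list of dicts, best first, with "p" (0 to 1); they miss things now and then, are a little off and sometimes report something else, mostly with a low value. They report only what shows in the picture. A call takes as long as a camera call. They do not tell look-alikes from the thing itself.
- env.find_in(picture, label): "xy" ([column, row] as shares, 0 to 1, of the picture: columns of its width, rows of its height, amid what is visible of it).
- env.trace(picture, label): "pixels" (400x640 bool, what is visible of it) and "xy" ([column, row] as shares, 0 to 1, of the picture: columns of its width, rows of its height, amid what is visible of it).
- env.landmark_of(picture, label): "xy" ([column, row] as shares, 0 to 1, of the picture: columns of its width, rows of its height: a listed point, or the origin of a listed thing).
The state is a dict: "t": time; "q": joint angles; "joint_vel": joint speeds; "effort": joint torques, N m; "position": TCP position; "ee_rot": TCP orientation; "contact_force": force on the tool from outside, world axes, zero at the start; "torque": the same for the moment, N m; "finger_gap": finger opening in m; "finger_force": force on a finger pad.
Only numpy, scipy, OpenCV 4.12 (cv2) and the standard library are available. Lean on these libraries where they do the work, as an engineer would, in place of code of your own. Each camera call takes 0.05 s, during which the arm holds its last target. There are 200 camera calls.

## Working session

There is one attempt and no reset: what is moved stays moved. The work goes in short steps, Python scripts to look and compute and a tool call to move; the robot and the scene stay as the last step left them, time stands still between calls to the robot, and variables do not carry over. Pictures are saved under pics/ and viewed, at most 17 in all, crops included, and the job is handed in when it is done.

Besides the shell and the picture viewer there is one more tool, called after "Emit:" as a command line: name --argument value ..., lists and objects as JSON in quotes. drive_tool: Moves the arm, as the interface text tells. Its arguments: {"type":"object","properties":{"steps":{"type":"array"},"force":{"type":"number"}},"required":["steps"]}

```bash
mkdir -p pics; ls
cat > h.py <<'E'
import numpy as np, cv2, pickle
from scipy.spatial.transform import Rotation as Ro
from workcell import env
OBJ=['torch','copper_pipe','marker','wrench']
def K(c):
    f=200/np.tan(np.radians(c['vfov'])/2); return np.array([[f,0,c['cx']],[0,f,c['cy']],[0,0,1.]])
def cam_pose(c,s=None):
    if 'R' in c: R=np.array(c['R']);t=np.array(c['t']); return R.T,-R.T@t
    T=np.array(c['T_tool_cam']); Rw=Ro.from_rotvec(s['ee_rot']).as_matrix()
    return Rw@T[:3,:3], Rw@T[:3,3]+np.array(s['position'])
def ground(c,px,z,s=None):
    px=np.atleast_2d(np.array(px,float)); u=cv2.undistortPoints(px[:,None],K(c),np.array(c['distortion'],float))[:,0]
    R,o=cam_pose(c,s); d=np.c_[u,np.ones(len(u))]@R.T
    return o+d*((z-o[2])/d[:,2])[:,None]
def proj(c,X,s=None):
    R,o=cam_pose(c,s); Y=(np.atleast_2d(X)-o)@R
    return cv2.projectPoints(Y,np.zeros(3),np.zeros(3),K(c),np.array(c['distortion'],float))[0][:,0]
E
python3 - <<'E'
from h import *
s=env.get_state(); print(s['position'],s['ee_rot'],env.tip_reach,s['finger_gap'])
for n in ['top','side']:
    c=env.camera(n); cv2.imwrite(f'pics/{n}0.png',c['color'])
    print(n,cam_pose(c)[1].round(3))
    for l in OBJ+['saddle_red','saddle_yellow','saddle_green','saddle_blue','old_rack','new_rack']:
        r=env.landmark_of(c,l)[:3]
        print(l,[(round(d['p'],2),(np.array(d['xy'])*[640,400]).round(),ground(c,np.array(d['xy'])*[640,400],0.018 if 'sad' in l else 0 if 'rack' in l else .03)[0,:2].round(3)) for d in r])
E
```

```text
pics
[ 0.19927227 -0.6446936   0.23489128] [-3.10519708e+00 -4.68967416e-01  2.58255955e-04] 0.017 0.09291188000860555
top [ 0.391 -0.016  1.073]
torch [(0.87, array([211., 199.]), array([0.472, 0.338]))]
copper_pipe [(0.6, array([295., 183.]), array([0.513, 0.095]))]
marker [(0.69, array([215., 203.]), array([0.461, 0.326])), (0.61, array([372., 238.]), array([ 0.352, -0.122])), (0.49, array([268., 189.]), array([0.499, 0.172]))]
wrench [(0.61, array([238., 197.]), array([0.478, 0.258]))]
saddle_red [(0.51, array([216., 200.]), array([0.471, 0.327]))]
saddle_yellow [(0.59, array([296., 186.]), array([0.507, 0.092]))]
saddle_green [(0.62, array([269., 193.]), array([0.489, 0.172])), (0.43, array([240., 197.]), array([0.477, 0.257]))]
saddle_blue [(0.71, array([210., 200.]), array([0.472, 0.344])), (0.66, array([243., 196.]), array([0.48 , 0.248]))]
old_rack [(0.67, array([256., 195.]), array([0.484, 0.212])), (0.39, array([237., 200.]), array([0.471, 0.269]))]
new_rack [(0.78, array([396., 165.]), array([ 0.566, -0.202]))]
side [0.064 0.959 1.021]
torch [(0.85, array([265., 284.]), a
[... 211 characters left out ...]
0.85, array([276., 260.]), array([0.484, 0.25 ]))]
saddle_red [(0.65, array([293., 219.]), array([0.514, 0.076])), (0.53, array([267., 285.]), array([0.473, 0.326]))]
saddle_yellow [(0.67, array([291., 223.]), array([0.513, 0.091]))]
saddle_green [(0.72, array([288., 237.]), array([0.497, 0.148])), (0.37, array([282., 238.]), array([0.512, 0.158]))]
saddle_blue [(0.51, array([278., 260.]), array([0.484, 0.24 ]))]
old_rack [(0.81, array([283., 256.]), array([0.487, 0.206])), (0.58, array([318., 169.]), array([ 0.547, -0.199]))]
new_rack [(0.71, array([314., 167.]), array([ 0.568, -0.206])), (0.57, array([287., 256.]), array([0.476, 0.2  ])), (0.34, array([269., 285.]), array([0.476, 0.313]))]
```

View pics/top0.png

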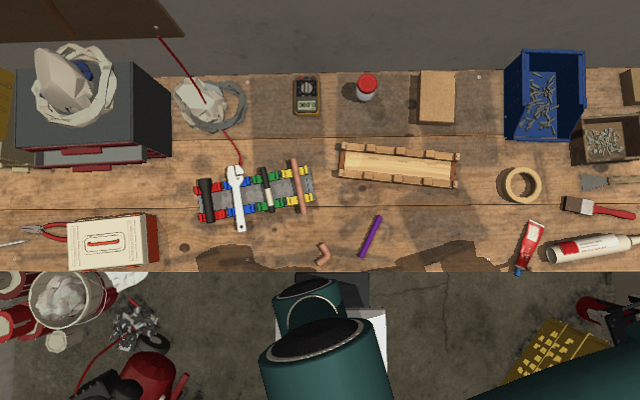

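View pics/side0.png

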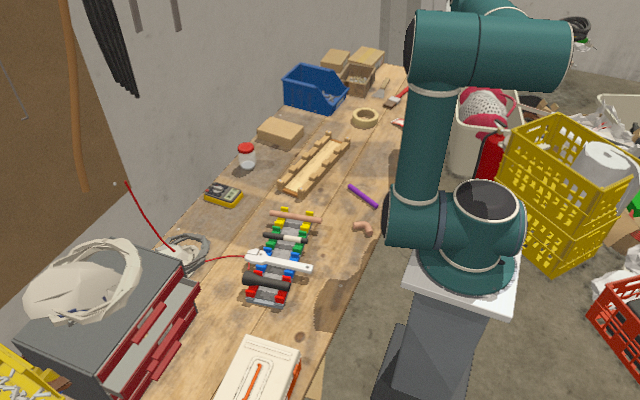

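```bash
cat >> h.py <<'E'
def shift(x,y,z,psi,s=None):
    s=s or env.get_state(); R=Ro.from_rotvec(s['ee_rot']); R2=Ro.from_rotvec([0,0,psi])*Ro.from_euler('x',np.pi)
    d=R.inv().apply(np.array([x,y,z])-s['position']); r=(R.inv()*R2).as_rotvec()
    return d.round(3),r.round(3)
E
python3 - <<'E'
from h import *
print(shift(.49,-.2,.35,-.1)); c=env.camera('wrist'); print(c['vfov'],np.array(c['T_tool_cam']).round(3))
c=env.camera('top')
for l in ['torch','copper_pipe','wrench','marker','new_rack']:
    for d in env.trace(c,l)[:2]:
        r=cv2.minAreaRect(np.argwhere(d['pixels'])[:,::-1].astype(np.float32)); b=ground(c,cv2.boxPoints(r),.042)[:,:2]
        print(l,round(d['p'],2),b.mean(0).round(3),b.round(3).tolist())
i=cv2.resize(c['color'][100:250,150:350],(800,600),interpolation=cv2.INTER_CUBIC); cv2.imwrite('pics/crop.png',i)
E
```

```text
(array([ 0.409, -0.339, -0.114]), array([ 0. , -0. ,  0.4]))
59.075142501653055 [[-0.001 -0.958 -0.287  0.081]
 [ 1.    -0.001 -0.     0.   ]
 [ 0.    -0.287  0.958 -0.15 ]
 [ 0.     0.     0.     1.   ]]
torch 0.95 [0.469 0.345] [[0.529, 0.367], [0.531, 0.337], [0.409, 0.323], [0.406, 0.353]]
copper_pipe 0.84 [0.505 0.083] [[0.581, 0.108], [0.585, 0.088], [0.428, 0.059], [0.425, 0.079]]
wrench 0.72 [0.473 0.26 ] [[0.567, 0.289], [0.568, 0.239], [0.379, 0.232], [0.378, 0.28]]
wrench 0.6 [0.505 0.085] [[0.58, 0.108], [0.583, 0.091], [0.43, 0.063], [0.427, 0.079]]
marker 0.59 [0.495 0.173] [[0.556, 0.195], [0.56, 0.176], [0.434, 0.15], [0.43, 0.169]]
marker 0.54 [ 0.36  -0.114] [[0.309, -0.076], [0.419, -0.135], [0.411, -0.152], [0.3, -0.093]]
new_rack 0.83 [ 0.559 -0.201] [[0.524, -0.024], [0.633, -0.036], [0.593, -0.379], [0.486, -0.364]]
```

View pics/crop.png

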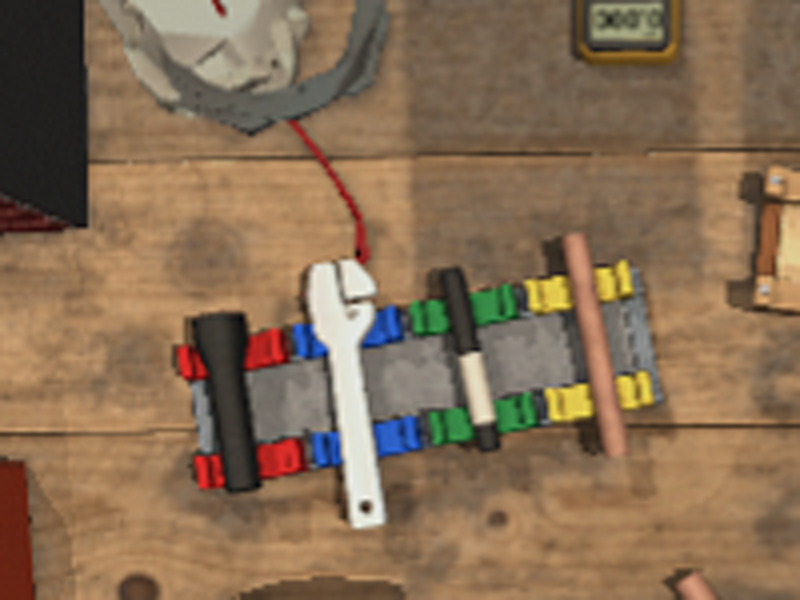

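Run:
```python
from h import *
print(shift(.58,0.0,.36,0))
```

```text
(array([ 0.554, -0.504, -0.124]), array([ 0. , -0. ,  0.3]))
```

Emit:
drive_tool --steps '[[[0.554, -0.504, -0.124, 0, 0, 0.3, 1], [0.554, -0.504, -0.124, 0, 0, 0.3, 1], [0.554, -0.504, -0.124, 0, 0, 0.3, 1], [0.554, -0.504, -0.124, 0, 0, 0.3, 1], [0.554, -0.504, -0.124, 0, 0, 0.3, 1], [0.554, -0.504, -0.124, 0, 0, 0.3, 1], [0.554, -0.504, -0.124, 0, 0, 0.3, 1], [0.554, -0.504, -0.124, 0, 0, 0.3, 1], [0.554, -0.504, -0.124, 0, 0, 0.3, 1], [0.554, -0.504, -0.124, 0, 0, 0.3, 1], [0.554, -0.504, -0.124, 0, 0, 0.3, 1], [0.554, -0.504, -0.124, 0, 0, 0.3, 1]]]'

```text
t: 2.45
position: [0.4504, -0.218, 0.318]
ee_rot: [3.141, -0.001, 0.001]
contact_force: [0.3, -0.9, 0.5]
finger_gap: 0.0928
finger_force: 0.0
```

Run:
```python
from h import *
print(shift(.58,0.0,.36,0))
```

```text
(array([ 0.13 , -0.218, -0.042]), array([ 0.   , -0.001, -0.   ]))
```

Emit:
drive_tool --steps '[[[0.13, -0.218, -0.042, 0, 0, 0, 1], [0.13, -0.218, -0.042, 0, 0, 0, 1], [0.13, -0.218, -0.042, 0, 0, 0, 1], [0.13, -0.218, -0.042, 0, 0, 0, 1], [0.13, -0.218, -0.042, 0, 0, 0, 1], [0.13, -0.218, -0.042, 0, 0, 0, 1], [0.13, -0.218, -0.042, 0, 0, 0, 1], [0.13, -0.218, -0.042, 0, 0, 0, 1], [0.13, -0.218, -0.042, 0, 0, 0, 1], [0.13, -0.218, -0.042, 0, 0, 0, 1]]]'

```text
t: 3.28
position: [0.5794, -0.0031, 0.3592]
ee_rot: [3.141, -0.002, -0.0]
contact_force: [-0.5, -0.1, -0.3]
finger_gap: 0.0929
finger_force: 0.0
```

Run:
```python
from h import *
s=env.get_state(); c=env.camera('wrist'); cv2.imwrite('pics/w1.png',c['color'])
print(s['position'],s['ee_rot'])
for l,z in [('torch',.049),('copper_pipe',.04),('wrench',.04),('marker',.04),('new_rack',.042),('old_rack',.03)]:
    for d in env.trace(c,l)[:2]:
        r=cv2.minAreaRect(np.argwhere(d['pixels'])[:,::-1].astype(np.float32)); b=ground(c,cv2.boxPoints(r),z,s)[:,:2]
        print(l,round(d['p'],2),b.mean(0).round(3),b.round(3).tolist())
for l,z in [('torch',.03),('copper_pipe',.03),('wrench',.03),('marker',.03),('new_rack',0),('old_rack',0)]+[('saddle_'+k,.018) for k in ['red','blue','green','yellow']]:
    print(l,[(round(d['p'],2),ground(c,np.array(d['xy'])*[640,400],z,s)[0,:2].round(3)) for d in env.landmark_of(c,l)[:2]])
```

```text
[ 0.57943993 -0.00310611  0.35917375] [ 3.14134623e+00 -1.68910255e-03 -3.54226763e-04]
torch 0.56 [0.47  0.339] [[0.525, 0.376], [0.543, 0.332], [0.418, 0.3], [0.396, 0.347]]
copper_pipe 0.81 [0.505 0.084] [[0.583, 0.108], [0.587, 0.09], [0.427, 0.059], [0.421, 0.079]]
wrench 0.74 [0.48 0.25] [[0.565, 0.296], [0.582, 0.246], [0.397, 0.202], [0.374, 0.257]]
marker 0.67 [0.508 0.176] [[0.56, 0.197], [0.566, 0.178], [0.456, 0.154], [0.45, 0.174]]
marker 0.67 [ 0.378 -0.113] [[0.333, -0.079], [0.435, -0.13], [0.424, -0.147], [0.32, -0.097]]
new_rack 0.7 [0.498 0.169] [[0.542, 0.216], [0.562, 0.138], [0.457, 0.12], [0.433, 0.203]]
old_rack 0.61 [0.497 0.193] [[0.522, 0.342], [0.573, 0.051], [0.476, 0.036], [0.416, 0.345]]
torch [(0.79, array([0.469, 0.339]))]
copper_pipe [(0.71, array([0.507, 0.087]))]
wrench [(0.89, array([0.471, 0.252]))]
marker [(0.85, array([ 0.377, -0.117])), (0.67, array([0.498, 0.172]))]
new_rack [(0.65, array([ 0.56 , -0.205]))]
old_rack [(0.68, array([0.491, 0.212]))]
saddle_red []
saddle_blue [(0.17, array([0.504, 0.085]))]
saddle_green []
saddle_yellow []
```

View pics/w1.png

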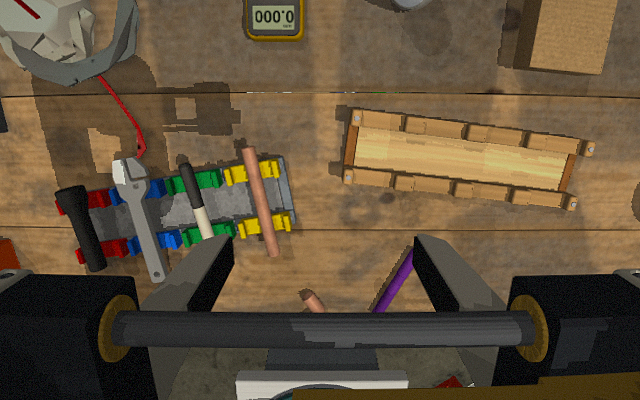

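The wrist view shows torch (80,230), wrench (137,220), marker (195,205), pipe (260,200) in red/blue/green/yellow saddles; the empty timber rack spans (345,108)–(595,210). Two candidates for the marker: (195,205), black with a white band, in the green saddle, fits; (393,280) is purple and lies outside the rack, so it's not meant. The enlarged crop already confirmed this. Pipe first.

Emit:
drive_tool --steps '[[[-0.073, -0.088, 0.239, 0, 0, -0.17, 0.3], [-0.073, -0.088, 0.239, 0, 0, -0.17, 0.3], [-0.073, -0.088, 0.239, 0, 0, -0.17, 0.3], [-0.073, -0.088, 0.239, 0, 0, -0.17, 0.3], [-0.073, -0.088, 0.239, 0, 0, -0.17, 0.3], [-0.073, -0.088, 0.239, 0, 0, -0.17, 0.3], [-0.073, -0.088, 0.239, 0, 0, -0.17, 0.3], [-0.073, -0.088, 0.239, 0, 0, -0.17, 0.3]]]' --force 20

```text
t: 4.8
position: [0.5051, 0.0866, 0.1175]
ee_rot: [3.13, 0.269, -0.007]
contact_force: [-0.5, -0.0, 1.1]
finger_gap: 0.0607
finger_force: 0.0
```

```bash
cat > look.py <<'E'
from h import *
import sys
def main(name,labels,zs):
    s=env.get_state(); c=env.camera('wrist'); cv2.imwrite(f'pics/{name}.png',c['color'])
    print(s['t'],s['position'].round(4),s['ee_rot'].round(3),s['contact_force'].round(1))
    for l,z in zip(labels,zs):
        for d in env.trace(c,l)[:2]:
            r=cv2.minAreaRect(np.argwhere(d['pixels'])[:,::-1].astype(np.float32)); b=ground(c,cv2.boxPoints(r),z,s)[:,:2]
            print(l,round(d['p'],2),b.mean(0).round(3),b.round(3).tolist())
        print(' lm',[(round(d['p'],2),ground(c,np.array(d['xy'])*[640,400],.03,s)[0,:2].round(3)) for d in env.landmark_of(c,l)[:2]])
if __name__=='__main__': main(sys.argv[1],sys.argv[2].split(','),[float(a) for a in sys.argv[3].split(',')])
E
python3 look.py w2 copper_pipe,marker .04,.04
```

```text
4.8 [0.5051 0.0866 0.1175] [ 3.13   0.269 -0.007] [-0.5 -0.   1.1]
copper_pipe 0.98 [0.506 0.084] [[0.584, 0.107], [0.587, 0.089], [0.427, 0.058], [0.424, 0.081]]
 lm [(0.64, array([0.508, 0.083]))]
marker 0.77 [0.5   0.174] [[0.562, 0.196], [0.567, 0.178], [0.439, 0.15], [0.432, 0.171]]
 lm [(0.92, array([0.495, 0.175]))]
```

View pics/w2.png

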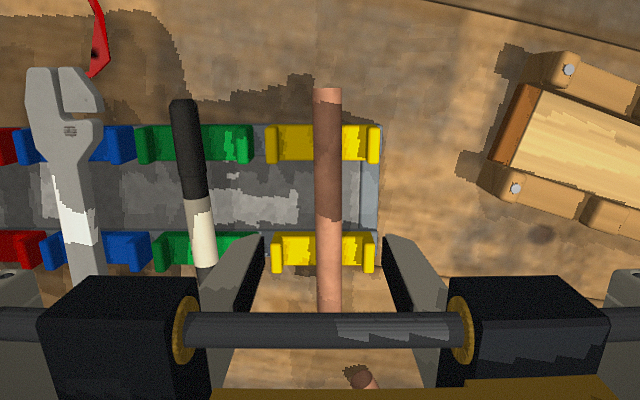

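The pipe lies centred between the fingers at (328,200), so I descend, grip and lift.

Emit:
drive_tool --steps '[[[0.001, 0.002, 0.03, 0, 0, 0, 0.3], [0.001, 0.002, 0.06, 0, 0, 0, 0.3], [0.001, 0.002, 0.079, 0, 0, 0, 0.3], [0.001, 0.002, 0.079, 0, 0, 0, 0.3], [0.001, 0.002, 0.079, 0, 0, 0, -1], [0.001, 0.002, 0.079, 0, 0, 0, -1], [0.001, 0.002, 0.079, 0, 0, 0, -1], [0.001, 0.002, 0.079, 0, 0, 0, -1], [0.001, 0.002, 0.079, 0, 0, 0, -1], [0.001, 0.002, 0.079, 0, 0, 0, -1]]]'

```text
t: 5.88
position: [0.5086, 0.0842, 0.042]
ee_rot: [-3.13, -0.267, -0.002]
contact_force: [-0.3, 0.2, -0.6]
finger_gap: 0.0255
finger_force: 0.0
```

Run:
```python
from h import *
print(shift(.5764,-.0763,.13,-.113),shift(.5764,-.0763,.0385,-.113))
```

```text
(array([ 0.04 ,  0.17 , -0.088]), array([-0.   , -0.001,  0.283])) (array([0.04 , 0.17 , 0.004]), array([-0.   , -0.001,  0.283]))
```

Emit:
drive_tool --steps '[[[0, 0, 0.004, 0, 0, 0, -1], [0, 0, 0.004, 0, 0, 0, -1], [0, 0, 0.004, 0, 0, 0, -1], [0, 0, -0.03, 0, 0, 0, -1], [0, 0, -0.06, 0, 0, 0, -1], [0, 0, -0.088, 0, 0, 0, -1], [0.04, 0.17, -0.088, 0, 0, 0.283, -1], [0.04, 0.17, -0.088, 0, 0, 0.283, -1], [0.04, 0.17, -0.088, 0, 0, 0.283, -1], [0.04, 0.17, -0.088, 0, 0, 0.283, -1], [0.04, 0.17, -0.088, 0, 0, 0.283, -1], [0.04, 0.17, -0.088, 0, 0, 0.283, -1]]]'

```text
t: 6.88
position: [0.5768, -0.0789, 0.1285]
ee_rot: [3.136, -0.182, -0.002]
contact_force: [0.9, 0.2, -0.9]
finger_gap: 0.0189
finger_force: 20.0
```

```bash
python3 look.py w3 copper_pipe,new_rack .125,.042;python3 - <<'E'
from h import *
print(shift(.5764,-.0763,.0385,-.113))
E
```

```text
6.8833 [ 0.5768 -0.0789  0.1285] [ 3.136e+00 -1.820e-01 -2.000e-03] [ 0.9  0.2 -0.9]
copper_pipe 0.63 [ 0.577 -0.078] [[0.655, -0.078], [0.653, -0.097], [0.498, -0.081], [0.501, -0.056]]
 lm [(0.63, array([ 0.53 , -0.073]))]
new_rack 0.85 [ 0.57  -0.174] [[0.638, -0.043], [0.611, -0.304], [0.498, -0.322], [0.534, -0.026]]
 lm [(0.78, array([ 0.573, -0.192]))]
(array([0.   , 0.001, 0.091]), array([-0.   ,  0.   ,  0.001]))
```

View pics/w3.png

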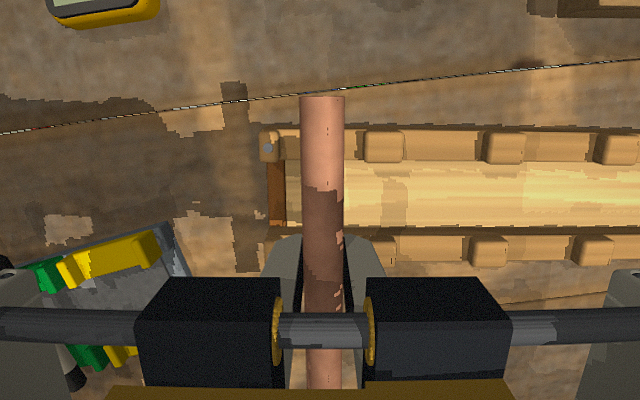

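Run:
```python
from h import *
s=env.get_state(); c=env.camera('wrist')
# post centres on far rail (top face centre) and near rail
px=[[384,146],[505,146],[596+22,146],[377,249],[484,249],[592,249]]
g=ground(c,px,.042,s)[:,:2]; print(g.round(4))
r=np.array([[.04,85],[.04,0],[.04,-85],[-.04,85],[-.04,0],[-.04,-85]])*[1,.001]
A=[];b=[]
f=lambda p:(p[:2]+np.c_[r[:,0]*np.cos(p[2])-r[:,1]*np.sin(p[2]),r[:,0]*np.sin(p[2])+r[:,1]*np.cos(p[2])]-g).ravel()
from scipy.optimize import least_squares
o=least_squares(f,[.56,-.2,-.11]); print(o.x.round(4),(o.fun*1000).round(1))
for y in (.1275,.0425,-.0425,-.1275): print((o.x[:2]+y*np.array([-np.sin(o.x[2]),np.cos(o.x[2])])).round(4))
```

```text
[[ 0.6144 -0.1213]
 [ 0.6055 -0.2044]
 [ 0.597  -0.2871]
 [ 0.5386 -0.1114]
 [ 0.5291 -0.1913]
 [ 0.5184 -0.2765]]
[ 0.5672 -0.1987 -0.1211] [ 2.7  2.2  1.4  0.9 -0.4 -0.7 -0.9  1.9 -1.6 -2.5 -1.2 -1.7]
[ 0.5826 -0.0721]
[ 0.5723 -0.1565]
[ 0.562  -0.2409]
[ 0.5518 -0.3252]
```

Emit:
drive_tool --steps '[[[0.004, -0.004, 0.035, 0, 0, 0, -1], [0.004, -0.004, 0.065, 0, 0, 0, -1], [0.004, -0.004, 0.082, 0, 0, 0, -1], [0.004, -0.004, 0.091, 0, 0, 0, -1], [0.004, -0.004, 0.091, 0, 0, 0, -1], [0.004, -0.004, 0.091, 0, 0, 0, 0.1], [0.004, -0.004, 0.091, 0, 0, 0, 0.1], [0.004, -0.004, 0.091, 0, 0, 0, 0.1], [0.004, -0.004, 0.091, 0, 0, 0, 0.1], [0.004, -0.004, 0.05, 0, 0, 0, 0.1], [0.004, -0.004, 0.01, 0, 0, 0, 0.1], [0.004, -0.004, -0.01, 0, 0, 0, 0.2]]]'

```text
t: 8.18
position: [0.5818, -0.0732, 0.1444]
ee_rot: [3.136, -0.178, 0.007]
contact_force: [1.3, -0.3, 0.7]
finger_gap: 0.0536
finger_force: 0.0
```

```bash
python3 look.py w4 copper_pipe .04;python3 - <<'E'
from h import *
print(shift(.4975,.174,.13,.19))
E
```

```text
8.1833 [ 0.5818 -0.0732  0.1444] [ 3.136 -0.178  0.007] [ 1.3 -0.3  0.7]
copper_pipe 0.76 [ 0.574 -0.071] [[0.658, -0.071], [0.656, -0.089], [0.49, -0.073], [0.492, -0.052]]
 lm [(0.7, array([ 0.578, -0.07 ]))]
(array([-0.112, -0.236,  0.011]), array([ 0.001, -0.004, -0.303]))
```

View pics/w4.png

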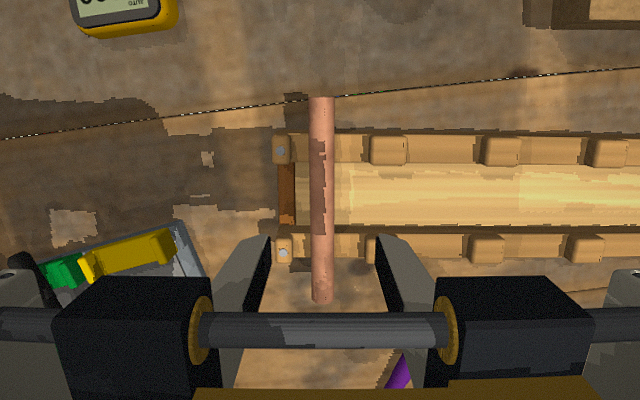

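Pipe at (322,200) sits in the leftmost notch, across both rails. Next, the marker.

Emit:
drive_tool --steps '[[[-0.112, -0.236, 0.011, 0, 0, -0.303, 0.2], [-0.112, -0.236, 0.011, 0, 0, -0.303, 0.2], [-0.112, -0.236, 0.011, 0, 0, -0.303, 0.2], [-0.112, -0.236, 0.011, 0, 0, -0.303, 0.2], [-0.112, -0.236, 0.011, 0, 0, -0.303, 0.2], [-0.112, -0.236, 0.011, 0, 0, -0.303, 0.2], [-0.112, -0.236, 0.011, 0, 0, -0.303, 0.2], [-0.112, -0.236, 0.011, 0, 0, -0.303, 0.2], [-0.112, -0.236, 0.011, 0, 0, -0.303, 0.2], [-0.112, -0.236, 0.011, 0, 0, -0.303, 0.2]]]'

```text
t: 9.17
position: [0.4964, 0.1732, 0.1277]
ee_rot: [3.127, 0.297, -0.001]
contact_force: [-0.6, -0.3, 0.3]
finger_gap: 0.0559
finger_force: 0.0
```

```bash
python3 look.py w5 marker,wrench,torch .04,.04,.05;python3 - <<'E'
from h import *
print(shift(.4975,.174,.038,.19))
E
```

```text
9.1667 [0.4964 0.1732 0.1277] [ 3.127e+00  2.970e-01 -1.000e-03] [-0.6 -0.3  0.3]
marker 0.69 [0.496 0.173] [[0.561, 0.196], [0.565, 0.178], [0.431, 0.148], [0.427, 0.168]]
marker 0.67 [0.464 0.351] [[0.524, 0.383], [0.539, 0.337], [0.406, 0.315], [0.385, 0.369]]
 lm [(0.61, array([0.498, 0.172]))]
wrench 0.79 [0.495 0.264] [[0.415, 0.29], [0.569, 0.29], [0.574, 0.242], [0.423, 0.233]]
 lm [(0.97, array([0.476, 0.256]))]
torch 0.81 [0.47  0.342] [[0.526, 0.377], [0.543, 0.331], [0.417, 0.304], [0.394, 0.356]]
 lm [(0.78, array([0.471, 0.341]))]
(array([ 0.001, -0.   ,  0.09 ]), array([ 0.   ,  0.   , -0.001]))
```

View pics/w5.png

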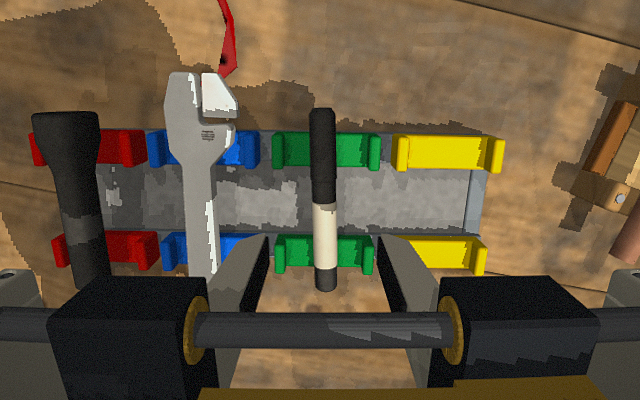

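Marker (black, white band) in the green saddle is centred between the fingers at (324,200).

Emit:
drive_tool --steps '[[[0, 0, 0.035, 0, 0, 0, 0.1], [0, 0, 0.07, 0, 0, 0, 0], [0, 0, 0.091, 0, 0, 0, -0.1], [0, 0, 0.091, 0, 0, 0, -0.3], [0, 0, 0.091, 0, 0, 0, -1], [0, 0, 0.091, 0, 0, 0, -1], [0, 0, 0.091, 0, 0, 0, -1], [0, 0, 0.091, 0, 0, 0, -1], [0, 0, 0.091, 0, 0, 0, -1], [0, 0, 0.091, 0, 0, 0, -1], [0, 0, 0.05, 0, 0, 0, -1], [0, 0, 0, 0, 0, 0, -1]]]' --force 15

```text
t: 10.52
position: [0.4951, 0.1737, 0.1201]
ee_rot: [3.127, 0.298, -0.005]
contact_force: [1.2, 0.7, -0.2]
finger_gap: 0.0182
finger_force: 14.9
```

Run:
```python
from h import *
print(shift(.570,-.160,.13,-.118))
```

```text
(array([ 0.011,  0.342, -0.01 ]), array([0.001, 0.003, 0.308]))
```

Emit:
drive_tool --steps '[[[0.011, 0.342, 0, 0, 0, 0.308, -1], [0.011, 0.342, 0, 0, 0, 0.308, -1], [0.011, 0.342, 0, 0, 0, 0.308, -1], [0.011, 0.342, 0, 0, 0, 0.308, -1], [0.011, 0.342, 0, 0, 0, 0.308, -1], [0.011, 0.342, 0, 0, 0, 0.308, -1], [0.011, 0.342, 0, 0, 0, 0.308, -1], [0.011, 0.342, 0, 0, 0, 0.308, -1], [0.011, 0.342, 0, 0, 0, 0.308, -1], [0.011, 0.342, 0, 0, 0, 0.308, -1], [0.011, 0.342, 0, 0, 0, 0.308, -1]]]'

```text
t: 11.43
position: [0.5716, -0.1598, 0.1205]
ee_rot: [-3.136, 0.187, -0.001]
contact_force: [0.3, 0.9, -1.5]
finger_gap: 0.0184
finger_force: 14.9
```

```bash
python3 look.py w6 marker .128;python3 - <<'E'
from h import *
print(shift(.570,-.160,.0385,-.118))
E
```

```text
11.4333 [ 0.5716 -0.1598  0.1205] [-3.136e+00  1.870e-01 -1.000e-03] [ 0.3  0.9 -1.5]
marker 0.67 [ 0.573 -0.159] [[0.64, -0.159], [0.638, -0.176], [0.505, -0.162], [0.507, -0.141]]
marker 0.62 [ 0.507 -0.147] [[0.509, -0.145], [0.509, -0.15], [0.505, -0.15], [0.505, -0.145]]
 lm [(0.75, array([ 0.532, -0.154]))]
(array([-0.001,  0.002,  0.082]), array([-0.   , -0.   ,  0.001]))
```

View pics/w6.png

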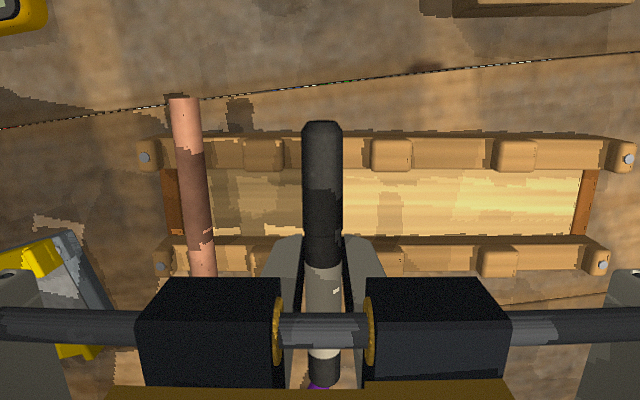

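Marker held at (322,250), above the second notch (284–372). Lower and release.

Emit:
drive_tool --steps '[[[0, 0, 0.035, 0, 0, 0, -1], [0, 0, 0.065, 0, 0, 0, -1], [0, 0, 0.078, 0, 0, 0, -1], [0, 0, 0.083, 0, 0, 0, -1], [0, 0, 0.083, 0, 0, 0, -1], [0, 0, 0.083, 0, 0, 0, 0.1], [0, 0, 0.083, 0, 0, 0, 0.1], [0, 0, 0.083, 0, 0, 0, 0.1], [0, 0, 0.083, 0, 0, 0, 0.1], [0, 0, 0.05, 0, 0, 0, 0.1], [0, 0, 0.01, 0, 0, 0, 0.2], [0, 0, -0.015, 0, 0, 0, 0.2]]]'

```text
t: 12.58
position: [0.572, -0.1599, 0.1386]
ee_rot: [3.136, -0.185, 0.003]
contact_force: [0.8, -0.5, 1.3]
finger_gap: 0.0554
finger_force: 0.0
```

```bash
python3 look.py w7 marker,copper_pipe .04,.04;python3 - <<'E'
from h import *
print(shift(.482,.258,.13,.15))
E
```

```text
12.5833 [ 0.572  -0.1599  0.1386] [ 3.136e+00 -1.850e-01  3.000e-03] [ 0.8 -0.5  1.3]
marker 0.78 [ 0.57  -0.158] [[0.639, -0.157], [0.637, -0.174], [0.501, -0.162], [0.503, -0.141]]
marker 0.72 [ 0.419 -0.14 ] [[0.402, -0.122], [0.446, -0.144], [0.437, -0.157], [0.391, -0.136]]
 lm [(0.81, array([ 0.571, -0.158])), (0.71, array([ 0.388, -0.124]))]
copper_pipe 0.68 [ 0.588 -0.072] [[0.658, -0.07], [0.657, -0.09], [0.518, -0.075], [0.518, -0.051]]
 lm [(0.73, array([ 0.579, -0.073]))]
(array([-0.138, -0.404,  0.004]), array([-0.   ,  0.001, -0.268]))
```

Emit:
drive_tool --steps '[[[-0.138, -0.404, 0.004, 0, 0, -0.268, 0.2], [-0.138, -0.404, 0.004, 0, 0, -0.268, 0.2], [-0.138, -0.404, 0.004, 0, 0, -0.268, 0.2], [-0.138, -0.404, 0.004, 0, 0, -0.268, 0.2], [-0.138, -0.404, 0.004, 0, 0, -0.268, 0.2], [-0.138, -0.404, 0.004, 0, 0, -0.268, 0.2], [-0.138, -0.404, 0.004, 0, 0, -0.268, 0.2], [-0.138, -0.404, 0.004, 0, 0, -0.268, 0.2], [-0.138, -0.404, 0.004, 0, 0, -0.268, 0.2], [-0.138, -0.404, 0.004, 0, 0, -0.268, 0.2], [-0.138, -0.404, 0.004, 0, 0, -0.268, 0.2], [-0.138, -0.404, 0.004, 0, 0, -0.268, 0.2]]]'

```text
t: 13.83
position: [0.4808, 0.2599, 0.1293]
ee_rot: [3.132, 0.24, -0.004]
contact_force: [-0.1, 0.5, 0.2]
finger_gap: 0.0558
finger_force: 0.0
```

```bash
python3 look.py w8 wrench,torch .042,.05;python3 - <<'E'
from h import *
print(shift(.482,.258,.036,.15))
E
```

```text
13.8333 [0.4808 0.2599 0.1293] [ 3.132  0.24  -0.004] [-0.1  0.5  0.2]
wrench 0.85 [0.483 0.255] [[0.568, 0.292], [0.575, 0.246], [0.399, 0.213], [0.39, 0.27]]
 lm [(0.65, array([0.473, 0.255]))]
torch 0.7 [0.471 0.348] [[0.53, 0.371], [0.536, 0.331], [0.414, 0.321], [0.406, 0.367]]
 lm [(0.74, array([0.47 , 0.343]))]
(array([-0.   , -0.002,  0.095]), array([ 0.   ,  0.001, -0.002]))
```

View pics/w8.png

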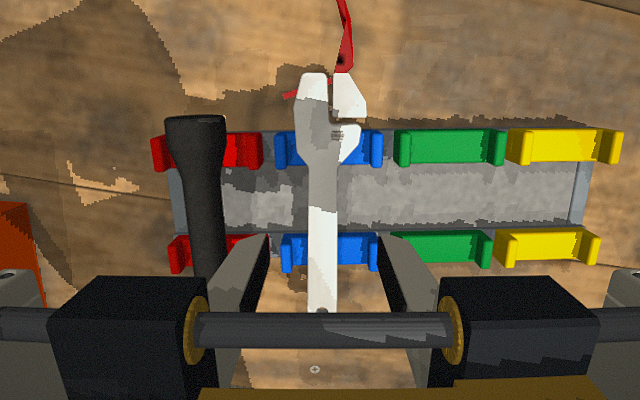

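Wrench handle at (322,230), in line with the tool and between the fingers. The red strand behind the head (345,40) seems separate; I'll watch the force while lifting.

Emit:
drive_tool --steps '[[[0, -0.001, 0.035, 0, 0, 0, 0.2], [0, -0.001, 0.07, 0, 0, 0, 0.1], [0, -0.001, 0.093, 0, 0, 0, 0], [0, -0.001, 0.093, 0, 0, 0, -0.2], [0, -0.001, 0.093, 0, 0, 0, -1], [0, -0.001, 0.093, 0, 0, 0, -1], [0, -0.001, 0.093, 0, 0, 0, -1], [0, -0.001, 0.093, 0, 0, 0, -1], [0, -0.001, 0.093, 0, 0, 0, -1], [0, -0.001, 0.085, 0, 0, 0, -1], [0, -0.001, 0.05, 0, 0, 0, -1], [0, -0.001, 0.01, 0, 0, 0, -1]]]' --force 45

```text
t: 15.08
position: [0.4808, 0.2581, 0.1207]
ee_rot: [3.131, 0.235, -0.006]
contact_force: [0.4, 0.8, -1.9]
finger_gap: 0.0203
finger_force: 45.0
```

```bash
python3 look.py w9 wrench .125;python3 - <<'E'
from h import *
print(shift(.566,-.241,.13,-.118)) 
E
```

```text
15.0833 [0.4808 0.2581 0.1207] [ 3.131  0.235 -0.006] [ 0.4  0.8 -1.9]
wrench 0.98 [0.49  0.255] [[0.407, 0.273], [0.566, 0.29], [0.573, 0.245], [0.415, 0.212]]
 lm [(0.61, array([0.427, 0.242]))]
(array([ 0.007,  0.507, -0.006]), array([-0.003, -0.006,  0.268]))
```

View pics/w9.png

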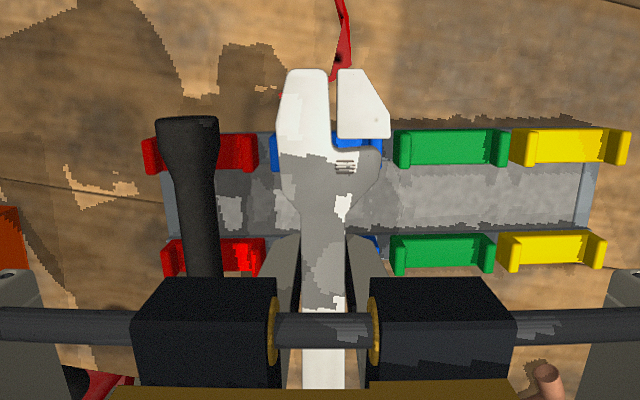

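Emit:
drive_tool --steps '[[[0.009, 0.507, -0.008, 0, 0, 0.268, -1], [0.009, 0.507, -0.008, 0, 0, 0.268, -1], [0.009, 0.507, -0.008, 0, 0, 0.268, -1], [0.009, 0.507, -0.008, 0, 0, 0.268, -1], [0.009, 0.507, -0.008, 0, 0, 0.268, -1], [0.009, 0.507, -0.008, 0, 0, 0.268, -1], [0.009, 0.507, -0.008, 0, 0, 0.268, -1], [0.009, 0.507, -0.008, 0, 0, 0.268, -1], [0.009, 0.507, -0.008, 0, 0, 0.268, -1], [0.009, 0.507, -0.008, 0, 0, 0.268, -1], [0.009, 0.507, -0.008, 0, 0, 0.268, -1], [0.009, 0.507, -0.008, 0, 0, 0.268, -1]]]'

```text
t: 16.23
position: [0.5649, -0.2363, 0.128]
ee_rot: [-3.136, 0.186, 0.002]
contact_force: [0.1, -0.4, -2.8]
finger_gap: 0.0202
finger_force: 45.0
```

Run:
```python
from h import *
print(shift(.568,-.240,.13,-.118),shift(.568,-.240,.037,-.118))
```

```text
(array([ 0.004,  0.003, -0.002]), array([-0.   ,  0.001, -0.   ])) (array([0.004, 0.003, 0.091]), array([-0.   ,  0.001, -0.   ]))
```

Emit:
drive_tool --steps '[[[0.004, 0.003, 0, 0, 0, 0, -1], [0.004, 0.003, 0, 0, 0, 0, -1], [0.004, 0.003, 0, 0, 0, 0, -1]]]'

```text
t: 16.48
position: [0.5685, -0.2374, 0.1278]
ee_rot: [-3.135, 0.187, 0.003]
contact_force: [0.5, 0.1, -2.3]
finger_gap: 0.0202
finger_force: 45.0
```

```bash
python3 look.py w10 wrench .134;python3 - <<'E'
from h import *
print(shift(.568,-.240,.037,-.118)) 
E
```

```text
16.4833 [ 0.5685 -0.2374  0.1278] [-3.135e+00  1.870e-01  3.000e-03] [ 0.5  0.1 -2.3]
wrench 0.96 [ 0.578 -0.243] [[0.659, -0.229], [0.653, -0.274], [0.496, -0.264], [0.504, -0.204]]
 lm [(0.64, array([ 0.511, -0.239]))]
(array([-0.   ,  0.004,  0.092]), array([-0.   ,  0.   ,  0.001]))
```

View pics/w10.png

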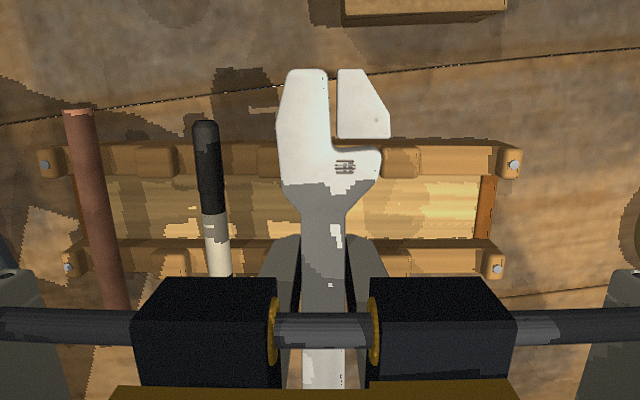

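Run:
```python
from h import *
from scipy.optimize import least_squares
s=env.get_state(); c=env.camera('wrist'); print(s['position'],s['ee_rot'])
g=ground(c,[[44,165],[513,165],[68,268],[497,265]],.042,s)[:,:2]; print(g.round(4))
r=np.array([[.04,.16325],[.04,-.16325],[-.04,.16325],[-.04,-.16325]])
f=lambda p:(p[:2]+r@np.array([[np.cos(p[2]),np.sin(p[2])],[-np.sin(p[2]),np.cos(p[2])]])-g).ravel()
o=least_squares(f,[.56,-.2,-.11]);p=o.x;print(p.round(4),(o.fun*1000).round(1))
for y in (.1275,.0425,-.0425,-.1275): print((p[:2]+y*np.array([-np.sin(p[2]),np.cos(p[2])])).round(4))
# wrench outline in gripper: predict head edges in the rack frame at its height (underside ~.122, top ~.134)
w=env.trace(c,'wrench')[0]['pixels']
for row in (110,130,150,165,180,220,250):
    k=np.flatnonzero(w[row]); e=ground(c,[[k[0],row],[k[-1],row]],.134,s)[:,:2]
    q=(e-p[:2])@np.array([[np.cos(p[2]),-np.sin(p[2])],[np.sin(p[2]),np.cos(p[2])]]); print(row,k[0],k[-1],q.round(4).tolist())
i=cv2.resize(c['color'][100:300,20:540],None,fx=1.5,fy=2.0); cv2.imwrite('pics/crop2.png',i)
```

```text
[ 0.56884341 -0.23634765  0.1287049 ] [-3.13594882e+00  1.83446574e-01  5.11244556e-04]
[[ 0.6228 -0.0432]
 [ 0.5836 -0.3712]
 [ 0.5419 -0.0339]
 [ 0.5068 -0.3621]]
[ 0.5638 -0.2026 -0.113 ] [-0.9 -1.7  1.5  1.9  0.6 -2.  -1.2  1.8]
[ 0.5781 -0.0759]
[ 0.5686 -0.1604]
[ 0.559  -0.2448]
[ 0.5494 -0.3293]
110 278 387 [[0.0813, -0.0152], [0.0811, -0.059]]
130 275 390 [[0.0733, -0.0136], [0.0731, -0.0606]]
150 277 377 [[0.0651, -0.0141], [0.0649, -0.0555]]
165 279 380 [[0.0587, -0.0147], [0.0585, -0.057]]
180 281 376 [[0.0522, -0.0153], [0.052, -0.0556]]
220 301 344 [[0.0341, -0.0234], [0.034, -0.0423]]
250 301 344 [[0.0196, -0.0231], [0.0195, -0.0424]]
```

View pics/crop2.png

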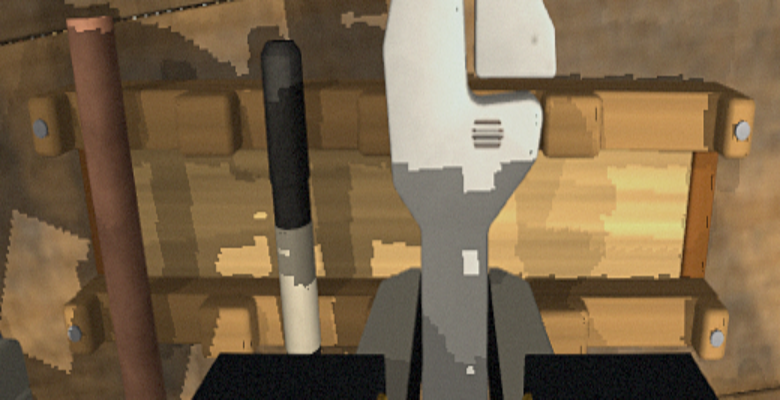

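Rack refined: place 3 at (0.559,−0.245); the held wrench sits 6 mm too far left, which I correct while lowering.

Emit:
drive_tool --steps '[[[0, 0.006, 0.03, 0, 0, 0, -1], [0, 0.006, 0.06, 0, 0, 0, -1], [0, 0.006, 0.08, 0, 0, 0, -1], [0, 0.006, 0.091, 0, 0, 0, -1], [0, 0.006, 0.091, 0, 0, 0, -1], [0, 0.006, 0.091, 0, 0, 0, 0.1], [0, 0.006, 0.091, 0, 0, 0, 0.1], [0, 0.006, 0.091, 0, 0, 0, 0.1], [0, 0.006, 0.091, 0, 0, 0, 0.1], [0, 0.006, 0.05, 0, 0, 0, 0.1], [0, 0.006, 0.01, 0, 0, 0, 0.2], [0, 0.006, -0.01, 0, 0, 0, 0.4]]]'

```text
t: 17.73
position: [0.5692, -0.244, 0.1439]
ee_rot: [3.134, -0.185, 0.006]
contact_force: [0.9, -0.7, 0.8]
finger_gap: 0.0583
finger_force: 0.0
```

```bash
python3 look.py w11 wrench .042;python3 - <<'E'
from h import *
print(shift(.470,.342,.15,.145)) 
E
```

```text
17.7333 [ 0.5692 -0.244   0.1439] [ 3.134 -0.185  0.006] [ 0.9 -0.7  0.8]
wrench 0.87 [ 0.563 -0.247] [[0.657, -0.234], [0.652, -0.28], [0.469, -0.264], [0.476, -0.208]]
 lm [(0.77, array([ 0.558, -0.245]))]
(array([-0.167, -0.57 , -0.01 ]), array([ 0.002, -0.003, -0.263]))
```

View pics/w11.png

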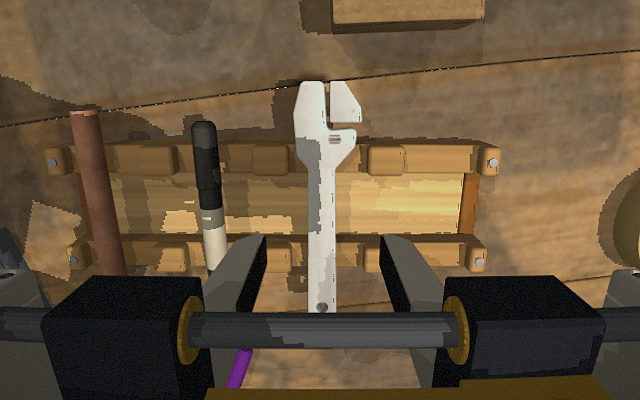

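Wrench lies in the third notch, at (322,200), in line. Torch last.

Emit:
drive_tool --steps '[[[-0.167, -0.57, -0.01, 0, 0, -0.263, 0.5], [-0.167, -0.57, -0.01, 0, 0, -0.263, 0.5], [-0.167, -0.57, -0.01, 0, 0, -0.263, 0.5], [-0.167, -0.57, -0.01, 0, 0, -0.263, 0.5], [-0.167, -0.57, -0.01, 0, 0, -0.263, 0.5], [-0.167, -0.57, -0.01, 0, 0, -0.263, 0.5], [-0.167, -0.57, -0.01, 0, 0, -0.263, 0.5], [-0.167, -0.57, -0.01, 0, 0, -0.263, 0.5], [-0.167, -0.57, -0.01, 0, 0, -0.263, 0.5], [-0.167, -0.57, -0.01, 0, 0, -0.263, 0.5], [-0.167, -0.57, -0.01, 0, 0, -0.263, 0.5], [-0.167, -0.57, -0.01, 0, 0, -0.263, 0.5]]]'

```text
t: 18.88
position: [0.484, 0.2512, 0.146]
ee_rot: [3.133, 0.227, -0.002]
contact_force: [1.1, -0.7, -0.5]
finger_gap: 0.0696
finger_force: 0.0
```

Run:
```python
from h import *
print(shift(.470,.342,.14,.145))
```

```text
(array([-0.001, -0.092,  0.006]), array([ 0.   ,  0.001, -0.   ]))
```

Emit:
drive_tool --steps '[[[-0.001, -0.085, 0.006, 0, 0, 0, 0.5], [-0.001, -0.085, 0.006, 0, 0, 0, 0.5], [-0.001, -0.085, 0.006, 0, 0, 0, 0.5], [-0.001, -0.085, 0.006, 0, 0, 0, 0.5], [-0.001, -0.085, 0.006, 0, 0, 0, 0.5]]]'

```text
t: 19.3
position: [0.4717, 0.3329, 0.1401]
ee_rot: [3.132, 0.228, -0.002]
contact_force: [-0.6, 0.6, 0.3]
finger_gap: 0.0699
finger_force: 0.0
```

```bash
python3 look.py w12 torch .05;python3 - <<'E'
from h import *
print(shift(.470,.342,.047,.145)) 
E
```

```text
19.3 [0.4717 0.3329 0.1401] [ 3.132e+00  2.280e-01 -2.000e-03] [-0.6  0.6  0.3]
torch 0.88 [0.466 0.342] [[0.529, 0.369], [0.534, 0.333], [0.403, 0.312], [0.397, 0.355]]
 lm [(0.66, array([0.471, 0.341]))]
(array([-0.001, -0.01 ,  0.094]), array([ 0.   ,  0.   , -0.002]))
```

View pics/w12.png

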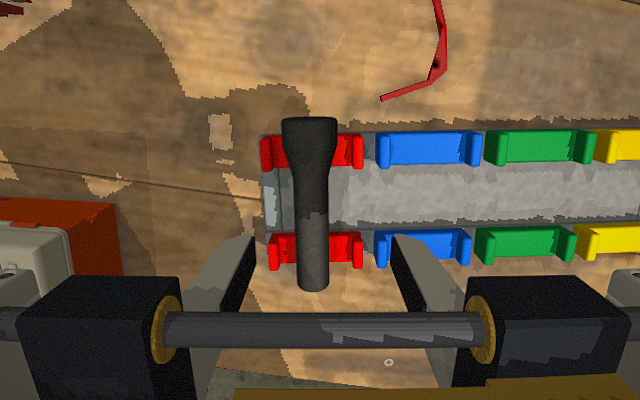

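Run:
```python
from h import *
a=env.camera('top'); b=env.camera('side')
for z in (0,.05,.08,.1,.12,.15): print(z,ground(a,[[156,214],[158,262]],z)[:,:2].round(3).tolist(),ground(b,[[242,335],[300,352]],z)[:,:2].round(3).tolist())
```

```text
0 [[0.433, 0.512], [0.292, 0.503]] [[0.466, 0.476], [0.314, 0.461]]
0.05 [[0.431, 0.487], [0.296, 0.479]] [[0.447, 0.5], [0.302, 0.485]]
0.08 [[0.43, 0.472], [0.299, 0.464]] [[0.435, 0.514], [0.295, 0.5]]
0.1 [[0.429, 0.462], [0.301, 0.455]] [[0.427, 0.524], [0.29, 0.51]]
0.12 [[0.428, 0.453], [0.303, 0.445]] [[0.419, 0.533], [0.285, 0.52]]
0.15 [[0.427, 0.438], [0.305, 0.431]] [[0.407, 0.547], [0.278, 0.534]]
```

The box corner is at about (0.43, 0.49), clear of the gripper's body. Grip the torch.

Emit:
drive_tool --steps '[[[-0.003, -0.009, 0.03, 0, 0, 0, 0.5], [-0.003, -0.009, 0.065, 0, 0, 0, 0.4], [-0.003, -0.009, 0.093, 0, 0, 0, 0.3], [-0.003, -0.009, 0.093, 0, 0, 0, 0.2], [-0.003, -0.009, 0.093, 0, 0, 0, -1], [-0.003, -0.009, 0.093, 0, 0, 0, -1], [-0.003, -0.009, 0.093, 0, 0, 0, -1], [-0.003, -0.009, 0.093, 0, 0, 0, -1], [-0.003, -0.009, 0.093, 0, 0, 0, -1], [-0.003, -0.009, 0.08, 0, 0, 0, -1], [-0.003, -0.009, 0.04, 0, 0, 0, -1], [-0.003, -0.009, 0, 0, 0, 0, -1]]]' --force 35

```text
t: 20.55
position: [0.4671, 0.3413, 0.1427]
ee_rot: [3.132, 0.227, -0.003]
contact_force: [1.0, 0.2, -0.6]
finger_gap: 0.0379
finger_force: 34.9
```

Run:
```python
from h import *
print(shift(.5505,-.329,.14,-.113))
```

```text
(array([-0.014,  0.675,  0.003]), array([0.001, 0.002, 0.258]))
```

Emit:
drive_tool --steps '[[[-0.014, 0.675, 0, 0, 0, 0.258, -1], [-0.014, 0.675, 0, 0, 0, 0.258, -1], [-0.014, 0.675, 0, 0, 0, 0.258, -1], [-0.014, 0.675, 0, 0, 0, 0.258, -1], [-0.014, 0.675, 0, 0, 0, 0.258, -1], [-0.014, 0.675, 0, 0, 0, 0.258, -1], [-0.014, 0.675, 0, 0, 0, 0.258, -1], [-0.014, 0.675, 0, 0, 0, 0.258, -1], [-0.014, 0.675, 0, 0, 0, 0.258, -1], [-0.014, 0.675, 0, 0, 0, 0.258, -1], [-0.014, 0.675, 0, 0, 0, 0.258, -1], [-0.014, 0.675, 0, 0, 0, 0.258, -1]]]'

```text
t: 21.55
position: [0.5296, -0.1566, 0.1433]
ee_rot: [3.136, -0.178, 0.003]
contact_force: [0.9, 0.9, -0.3]
finger_gap: 0.0379
finger_force: 34.9
```

Run:
```python
from h import *
print(shift(.5505,-.329,.14,-.113))
```

```text
(array([0.04 , 0.169, 0.003]), array([ 0.   , -0.002, -0.   ]))
```

Emit:
drive_tool --steps '[[[0.04, 0.162, 0, 0, 0, 0, -1], [0.04, 0.162, 0, 0, 0, 0, -1], [0.04, 0.162, 0, 0, 0, 0, -1], [0.04, 0.162, 0, 0, 0, 0, -1], [0.04, 0.162, 0, 0, 0, 0, -1], [0.04, 0.162, 0, 0, 0, 0, -1], [0.04, 0.162, 0, 0, 0, 0, -1]]]'

```text
t: 22.13
position: [0.5511, -0.3197, 0.1422]
ee_rot: [-3.136, 0.179, -0.001]
contact_force: [0.1, 0.1, -1.0]
finger_gap: 0.0379
finger_force: 34.9
```

```bash
python3 look.py w13 torch .15;python3 - <<'E'
from h import *
print(shift(.5505,-.329,.048,-.113)) 
E
```

```text
22.1333 [ 0.5511 -0.3197  0.1422] [-3.136e+00  1.790e-01 -1.000e-03] [ 0.1  0.1 -1. ]
torch 0.72 [ 0.551 -0.319] [[0.618, -0.309], [0.615, -0.344], [0.484, -0.334], [0.489, -0.289]]
 lm [(0.61, array([ 0.509, -0.315])), (0.5, array([ 0.569, -0.215]))]
(array([0.   , 0.01 , 0.094]), array([ 0.   , -0.001,  0.001]))
```

View pics/w13.png

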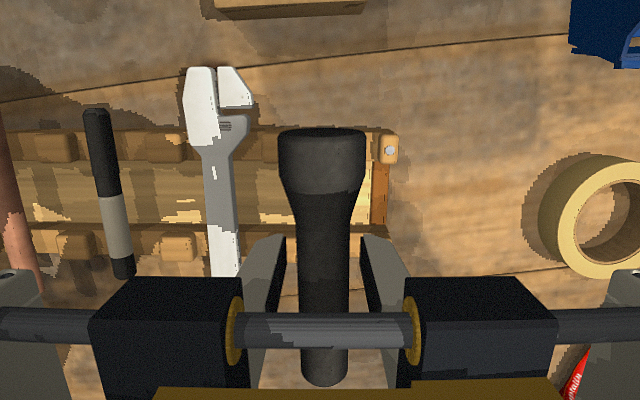

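Torch (322,250) is about 9 mm left of the last place; I correct it and lower.

Emit:
drive_tool --steps '[[[0, 0.009, 0.03, 0, 0, 0, -1], [0, 0.009, 0.06, 0, 0, 0, -1], [0, 0.009, 0.085, 0, 0, 0, -1], [0, 0.009, 0.094, 0, 0, 0, -1], [0, 0.009, 0.094, 0, 0, 0, -1], [0, 0.009, 0.094, 0, 0, 0, 0.25], [0, 0.009, 0.094, 0, 0, 0, 0.25], [0, 0.009, 0.094, 0, 0, 0, 0.25], [0, 0.009, 0.094, 0, 0, 0, 0.25], [0, 0.009, 0.06, 0, 0, 0, 0.25], [0, 0.009, 0.02, 0, 0, 0, 0.25], [0, 0.009, -0.02, 0, 0, 0, 0.25]]]'

```text
t: 23.28
position: [0.5496, -0.3284, 0.1622]
ee_rot: [-3.136, 0.178, 0.002]
contact_force: [0.5, -1.0, 0.3]
finger_gap: 0.058
finger_force: 0.0
```

Emit:
drive_tool --steps '[[[0, -0.1, -0.12, 0, 0, 0, 0.25], [0, -0.1, -0.12, 0, 0, 0, 0.25], [0, -0.1, -0.12, 0, 0, 0, 0.25], [0, -0.1, -0.12, 0, 0, 0, 0.25], [0, -0.1, -0.12, 0, 0, 0, 0.25], [0, -0.1, -0.12, 0, 0, 0, 0.25], [0, -0.1, -0.12, 0, 0, 0, 0.25]]]'

```text
t: 23.87
position: [0.5612, -0.2295, 0.2805]
ee_rot: [-3.136, 0.177, 0.001]
contact_force: [-0.4, 0.3, -0.5]
finger_gap: 0.0582
finger_force: 0.0
```

```bash
python3 look.py w14 torch,wrench,marker,copper_pipe .049,.042,.04,.04
python3 - <<'E'
import cv2; i=cv2.imread('pics/w14.png'); cv2.imwrite('pics/w14.png',cv2.resize(i,(800,500)))
E
```

```text
23.8667 [ 0.5612 -0.2295  0.2805] [-3.136e+00  1.770e-01  1.000e-03] [-0.4  0.3 -0.5]
torch 0.88 [ 0.55  -0.324] [[0.49, -0.292], [0.618, -0.318], [0.61, -0.355], [0.48, -0.333]]
 lm [(0.75, array([ 0.553, -0.326]))]
wrench 0.58 [ 0.559 -0.247] [[0.657, -0.233], [0.651, -0.28], [0.461, -0.264], [0.468, -0.211]]
 lm [(0.85, array([ 0.555, -0.25 ]))]
marker 0.9 [ 0.406 -0.142] [[0.38, -0.117], [0.441, -0.151], [0.432, -0.165], [0.371, -0.133]]
marker 0.73 [ 0.571 -0.158] [[0.639, -0.157], [0.637, -0.175], [0.503, -0.159], [0.504, -0.14]]
 lm [(0.92, array([ 0.572, -0.158])), (0.8, array([ 0.372, -0.131]))]
copper_pipe 0.71 [ 0.576 -0.071] [[0.658, -0.07], [0.657, -0.091], [0.494, -0.073], [0.494, -0.05]]
 lm [(0.69, array([ 0.58, -0.07]))]
```

View pics/w14.png

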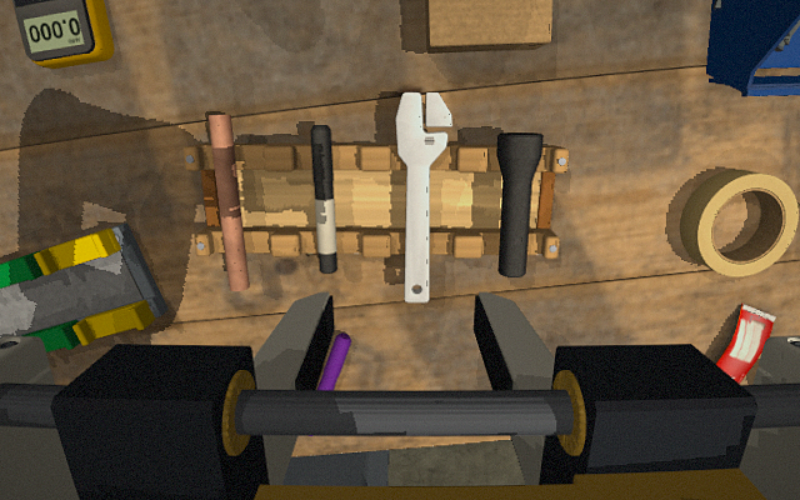

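The picture shows pipe (225,200), marker (323,200), wrench (415,200) and torch (517,205), each lying in its notches and within about 5 mm of its place.

```bash
python3 -c "
from workcell import env
print(env.hand_in())"
```

```text
the job is handed in; nothing more can be done
None
```

All four things were moved to the timber rack in reverse order (from the left: copper pipe, marker, wrench, torch) and the job is handed in; the last picture showed each lying in its notches within about 5 mm of its place, but the hand-in call returned no verdict.

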